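# Load the cap dryer and click up its heat

## Task

Dry the two steel pipe caps: stand one mouth-down in the middle of the drying stand's round grate and stack the other squarely on top of it, also mouth-down, rim on rim. Then turn the heat knob clockwise, click by click, to the setting four clicks up from the red off mark, without ever going past that setting, and let go. Leave the oil bottle, the brass coupling and the copper tee where they stand.

Things in the scene. Friction and masses are not known exactly. Their poses are not given: they have to be found in the camera images.
- dryer: Orange warm-air drying stand, fixed on the bench: a box 170 (x) x 330 (y) x 50 mm high. Origin: centre of its underside; x points to its far side, away from the robot, y to its left. Grate at its y = -80 mm, heat knob at y = +85 mm. A grey blower drum lying behind it fills x = 86 to 158 mm, y = -75 to 105 mm, up to 72 mm high.
- grate_centre (a point): Centre of the round grate (88 mm across), on its surface, level with the stand's top, 50 mm above the bench; axes as the stand's. Upright steel splash plates, 120 mm long along the stand's x, 6 mm thick, 50 mm high, stand to its left and right, inner faces 53 mm from this point, so fingers fit round a cap here only along the stand's x.
- heat_knob (a joint): Heat knob angle, rad: 0 at the red off mark, growing clockwise from above. Seven sprung detents 0.349 rad (20 degrees) apart: 0, 0.349, 0.698, 1.047, 1.396, 1.745, 2.094, with end stops; let go, it snaps into the nearest. A click takes up to about 0.1 N m. Wanted: four clicks up from off, 1.396. It starts at off, one or two clicks up.
- knob_grip (a point): On the knob's upright axis at gripping height, 33 mm above the stand's top. Grey disc 56 mm across, 8 mm thick, carrying a grip bar 52 mm long, 14 mm thick, whose top is 9 mm above this point. The bar points (pointer end) 60 degrees left of the stand's x at joint value 0 and turns clockwise with it; its direction = stand yaw + 1.047 - joint value (rad).
- knob_pointer (a point): Pointer end of the knob's grip bar, at its top edge, 26 mm from the turning axis; a white line on the bar's top leads to it. Around the knob, on a dark dial plate 2 mm thick, lie seven marks 20 degrees apart, 48 mm from the axis: the first is red and bigger (off), the next six, clockwise, are white, one for each click.
- cap_a: Grey steel pipe cap, a round cup 56 mm across, 43 mm high, walls 4 mm, about 0.28 kg, standing mouth-down on the bench. Origin: centre of the open mouth at its lower edge; z points up to the closed end, which has a raised rim 3 mm high, as wide as the cap. Stacked on it, the other cap's origin is 43 mm higher. The caps are alike; either may go below.
- cap_b: The second grey steel pipe cap, the same as cap_a.
- oil_bottle: Bystander: yellow bottle 58 mm across, 150 mm high, standing upright on the bench. Origin: centre of its underside.
- coupling: Bystander: brass pipe coupling, an upright tube 48 mm across, 50 mm high. Origin: centre of its underside.
- tee: Bystander: copper pipe tee standing on end, 44 mm across, 75 mm high, with a side branch 34 mm thick reaching 34 mm from its axis along its own x. Origin: centre of its underside.
Mind the look-alikes: they are no part of the job. What is shaped like the cap_a but turquoise is not meant.

How it is judged:
By the outcome, as a careful person would: the job done as asked, in the order asked, and still so for the second after the job is handed in, with the robot touching nothing.
It also fails if it takes over 67 s, if anything falls off the work surface, if the arm or the gripper's body presses on something with over 40 N, if the wrist force passes 120 N, or if a joint passes its speed limit or range.

## Robot

A 6-joint arm with a two-finger parallel gripper is mounted at the origin on the work surface. World frame = base frame: x ahead of the robot, y to its left, z up, the work surface at z = 0. Lengths are in mm, angles in rad, forces in N, time in s.
With the tool pointing down it reaches from about 400 to 925 mm from the base axis. Payload 3.4 kg.
Tool frame: the origin (TCP) lies on the centre line of the jaws, within the pads' length; the fingertips stand 14 mm ahead of it and the grasp point (between the pads) lies 5 mm behind it; z points along the fingers, y is the direction in which the jaws open and shut (so a half turn about z gives the same grasp; the last joint's range is limited). The gripper opens to 85 mm and grips with 20 to 120 N. Pads are 22 mm wide; open, the fingers measure 114 mm over their backs; the gripper's body (76 mm by 85 mm) begins 54 mm behind the grasp point. The pads swing forward as they close: fully open they stand 13 mm farther back than shut.
Start: joints at [1.145, 0.307, 1.506, -0, 1.328, -0.073], TCP at [198.161, 539.781, 245.305] pointing down, gripper open.
Joint ranges: [-3.12, 3.12], [-1.05, 2.28], [0.14, 2.33], [-1.42, 4.57], [0.1, 2.73], [-2.68, 2.68]. Speed limits (rad/s): [2.57, 2.57, 3.14, 3.14, 3.14, 3.14].

## Interface

Orientations are given as a unit quaternion [w, x, y, z].
In Python, from cell import manip gives the robot as it stands. The module is installed in compiled form; this text tells all that it offers.
- The arm moves only by the tool drive_tool, never from a script. Its argument "targets" is a list of rows, each a list of 3 entries, a list of its own where there are three numbers: the shift along the tool's x, y, z in mm, then the turn, a rotation vector about the tool's x, y, z in degrees, then the opening, from 0 (shut) to 1 (fully open). In form: [[[tx, ty, tz], [rx, ry, rz], fingers], ...]. A call has 1 to 10 rows; each row is the pose to reach, as a shift and turn from the pose commanded when the call began, along the tool's axes at that moment; what a row does not reach only later rows make up. A row lasts 1/8 s, in which the tool goes at most 62.5 mm and 10.7 degrees, less where a joint would pass 70% of its speed; a pose out of reach is approached as far as the arm can. A call with a gripper value outside its range is refused whole. The fingers move at their own pace and stop on an object; the grip force is fixed at half the most. Time passes only in rows, so rows that repeat a pose let the fingers close. It gives the time, the measured TCP pose, the force and the opening at its end, in the units of the state.
- manip.get_state(): the state, without advancing time (a new reading comes with each control period).
- manip.grab_frame(name): name is "side" or "top"; returns a dict with "pixels" (400x640x3 uint8, red, green, blue), "fx", "fy", "cx", "cy" (pixels), "extrinsics" (4x4, takes a point from world to camera coordinates). Camera axes: x right, y down, z forward; pixel columns grow to the right and rows downward; lengths in mm; the calibration is good to about 2 mm. A picture is of the moment at which its call begins. There is no depth.
- manip.sign_off(): hands the job in, once; it reports no verdict.
The state is a dict: "time_s": time; "q": joint angles; "dq": joint speeds; "tau": joint torques, N m; "tool_pos": TCP position; "ee_rot": TCP orientation; "wrist_force": force on the tool from outside, world axes, zero at the start; "ft_torque": the same for the moment, N m; "gripper_width": finger opening in mm.
Only numpy, scipy, OpenCV 4.12 (cv2) and the standard library are available. Lean on these libraries where they do the work, as an engineer would, in place of code of your own. Each camera call takes 0.05 s, during which the arm holds its last target.

## Working session

There is one attempt and no reset: what is moved stays moved. The work goes in short steps, Python scripts to look and compute and a tool call to move; the robot and the scene stay as the last step left them, time stands still between calls to the robot, and variables do not carry over. Pictures are saved under pics/ and viewed, and the job is handed in when it is done.

Besides the shell and the picture viewer there is one more tool, called after ">>>" in YAML: its name, and indented under it one key for each argument. drive_tool: Moves the arm, as the interface text tells. Its arguments: {"type":"object","properties":{"targets":{"type":"array"}},"required":["targets"]}

```bash
mkdir -p pics; python3 - <<'E'
from cell import manip
import cv2,numpy as np
print(manip.get_state())
for n in("side","top"):
    f=manip.grab_frame(n); cv2.imwrite(f"pics/{n}0.png",f["pixels"][:,:,::-1]); print(n,f["fx"],f["fy"],f["cx"],f["cy"]); print(np.round(f["extrinsics"],4).tolist())
    np.save(f"{n}0.npy",f["extrinsics"])
E
```

```text
{'time_s': 0.0, 'q': array([ 1.14549957e+00,  3.07563111e-01,  1.50763074e+00,  8.01683796e-06,
        1.32839521e+00, -7.34977057e-02]), 'dq': array([ 0.00088936, -0.00029406, -0.00044619,  0.00078408, -0.00157225,
        0.00028983]), 'tau': array([ 3.51009963e-03, -4.57546878e+01, -2.51913285e+01,  2.28476806e-04,
        1.33953133e-02, -1.16622061e-05]), 'tool_pos': array([197.89025229, 539.18815031, 244.40275692]), 'ee_rot': array([-2.50145490e-04,  1.74994718e-01,  9.84568866e-01, -9.66356762e-04]), 'wrist_force': array([ 0.5007033 , -0.26824455,  0.68941815]), 'ft_torque': array([0.06592052, 0.0184696 , 0.0160529 ]), 'gripper_width': 85.34590391659268}
side 473.71404823954936 473.71404823954936 318.0027533808858 192.11288454023764
[[-0.991, -0.1334, -0.0073, 554.7042], [-0.0995, 0.7734, -0.6261, 135.3729], [0.0892, -0.6197, -0.7797, 1111.2525], [0.0, 0.0, 0.0, 1.0]]
top 400.82154124987 400.82154124987 318.11312968516074 201.69796137736125
[[-0.021, -0.9997, -0.0113, -16.3829], [-0.9856, 0.0226, -0.1679, 574.2587], [0.1681, 0.0077, -0.9857, 898.7953], [0.0, 0.0, 0.0, 1.0]]
```

View pics/side0.png

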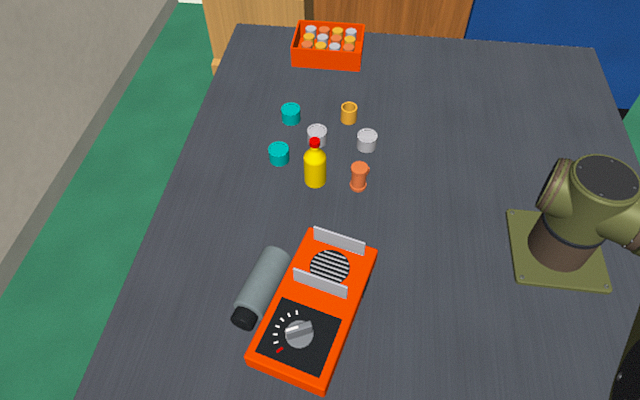

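View pics/top0.png

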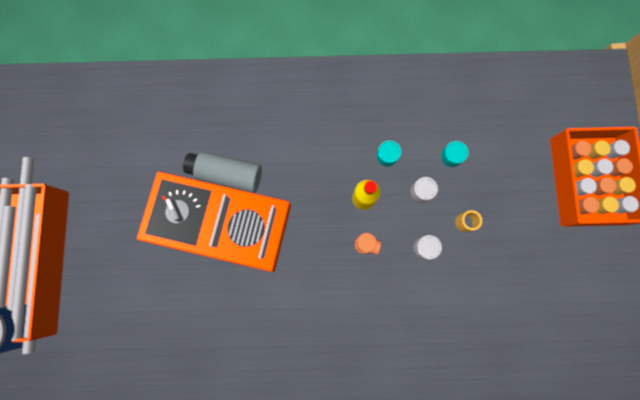

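```bash
cat > h.py <<'E'
import cv2,numpy as np
from scipy.optimize import least_squares
from scipy.spatial.transform import Rotation as R
def load(n,i=0):
    f=dict(img=cv2.imread(f"pics/{n}{i}.png"),E=np.load(f"{n}0.npy"))
    f["K"]=np.array([[473.714,0,318.003],[0,473.714,192.113],[0,0,1]]) if n=="side" else np.array([[400.8215,0,318.113],[0,400.8215,201.698],[0,0,1]])
    return f
def snap(n,i):
    from cell import manip
    f=manip.grab_frame(n); cv2.imwrite(f"pics/{n}{i}.png",f["pixels"][:,:,::-1]); return load(n,i)
def proj(f,P):
    P=np.atleast_2d(P); c=P@f["E"][:3,:3].T+f["E"][:3,3]; u=c@f["K"].T; return u[:,:2]/u[:,2:]
def back(f,uv,z):
    uv=np.atleast_2d(uv); d=np.c_[uv,np.ones(len(uv))]@np.linalg.inv(f["K"]).T@f["E"][:3,:3]
    o=-f["E"][:3,:3].T@f["E"][:3,3]; return o+d*((z-o[2])/d[:,2])[:,None]
def cyl(x,y,r,z0,z1):
    a=np.linspace(0,2*np.pi,48,endpoint=False); c=np.c_[x+r*np.cos(a),y+r*np.sin(a)]
    return np.r_[np.c_[c,np.full(48,z0)],np.c_[c,np.full(48,z1)]]
def crop(f,x0,y0,w,h,s,name,pts=None):
    c=cv2.resize(f["img"][y0:y0+h,x0:x0+w],None,fx=s,fy=s,interpolation=cv2.INTER_CUBIC)
    if pts is not None:
        for p in pts: cv2.circle(c,tuple(int(v) for v in ((p-[x0,y0]+.5)*s)),1,(255,0,255),-1)
    cv2.imwrite(f"pics/{name}.png",c)
def world2tool(st,goal,yaw):
    """goal TCP pos, yaw = world angle of tool y axis (mod pi); tool pointing down"""
    w,x,y,z=st["ee_rot"]; Rm=R.from_quat([x,y,z,w])
    t=Rm.as_matrix().T@(np.array(goal)-st["tool_pos"])
    best=None
    for k in (0,np.pi,-np.pi):
        ya=np.array([np.cos(yaw+k),np.sin(yaw+k),0]); za=np.array([0,0,-1.]); M=np.c_[np.cross(ya,za),ya,za]
        rv=np.degrees((Rm.inv()*R.from_matrix(M)).as_rotvec())
        print("shift",np.round(t,1),"turn",np.round(rv,1))
E
python3 - <<'E'
from h import *
t=load("top");s=load("side")
crop(t,330,120,170,150,4,"t_caps"); crop(t,130,140,170,140,4,"t_dry"); crop(s,230,220,160,175,3,"s_dry"); crop(s,260,80,140,120,5,"s_caps")
for n,uv in dict(capA=(425,187),capB=(428,245),bottle=(366,195),tee=(367,243),coup=(469,220),tq1=(389,152),tq2=(455,152)).items():
    print(n,np.round(back(t,uv,40),0))
E
```

```text
capA [[ 605. -285.   40.]]
capB [[ 467. -283.   40.]]
bottle [[ 589. -144.   40.]]
tee [[ 475. -141.   40.]]
coup [[ 523. -383.   40.]]
tq1 [[ 694. -204.   40.]]
tq2 [[ 690. -364.   40.]]
```

View pics/t_caps.png

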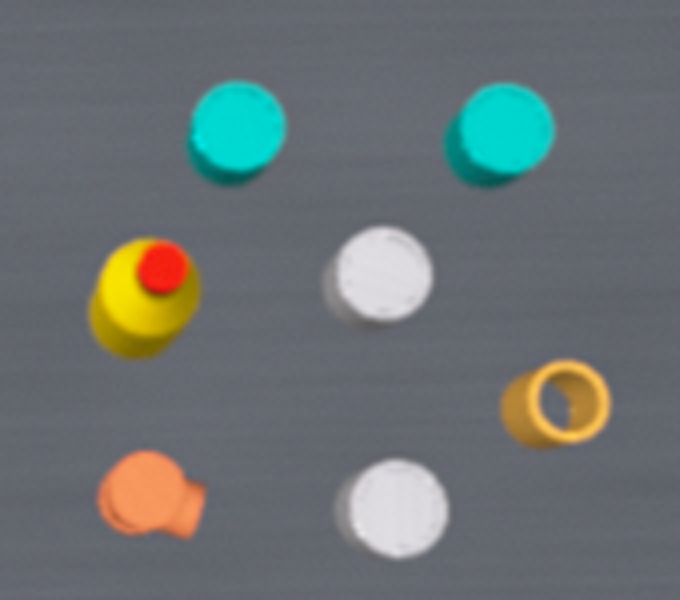

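View pics/t_dry.png

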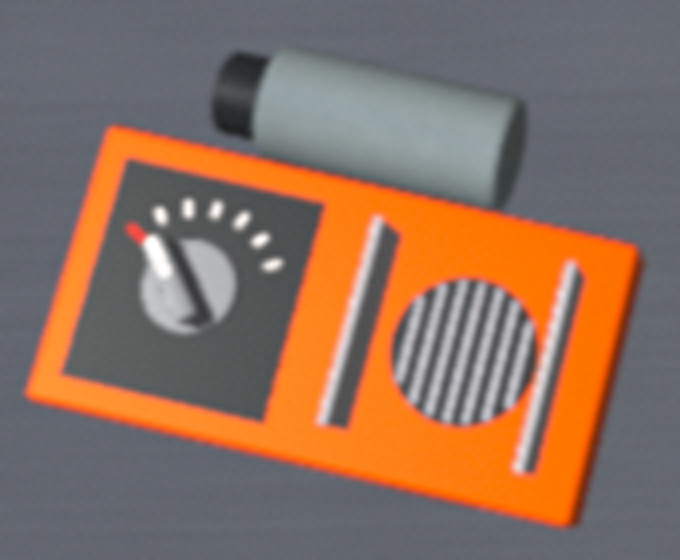

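View pics/s_dry.png

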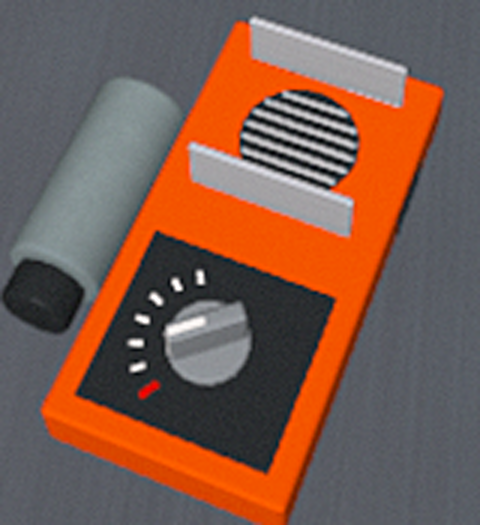

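View pics/s_caps.png

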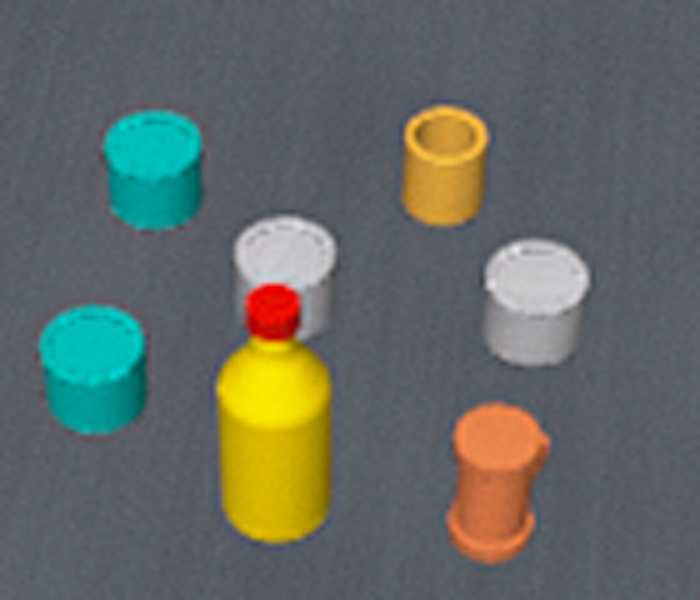

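The steel caps are the light-grey ones, at top-view (425,188) and (428,246), which is side-view (317,133) and (367,140). The look-alikes are turquoise, at top-view (389,152) and (455,152); the crops confirm the colour. Other parts nearby are the bottle (366,195), tee (367,243) and coupling (469,220). The stand's grate is at (246,228) and its knob at (177,211). Next I'll fit the poses.

```bash
cat > fit.py <<'E'
from h import *
def hullmask(f,P,ss=4):
    h,w=f["img"].shape[:2]; m=np.zeros((h*ss,w*ss),np.uint8)
    hu=cv2.convexHull(((proj(f,P)+.5)*ss).astype(np.float32)).astype(np.int32); cv2.fillConvexPoly(m,hu,1); return m
def cent(m):
    M=cv2.moments(m.astype(np.uint8),True); return np.array([M["m10"],M["m01"]])/M["m00"],M["m00"]
def fitcap(f,win,x,y,z0=0,h=43,pred=None):
    x0,y0,x1,y1=win; hsv=cv2.cvtColor(f["img"],cv2.COLOR_BGR2HSV).astype(int)
    m=np.zeros(hsv.shape[:2],np.uint8); sub=hsv[y0:y1,x0:x1]
    m[y0:y1,x0:x1]=pred(sub,f["img"][y0:y1,x0:x1].astype(int))
    n,l,st,c=cv2.connectedComponentsWithStats(m); k=1+np.argmax(st[1:,4]); m=(l==k)
    c0,a0=cent(m); c0=c0+.5-.5
    for _ in range(6):
        c1,a1=cent(hullmask(f,cyl(x,y,28,z0,z0+h))); c1=(c1+.5)/4-.5
        d=back(f,c0,z0+h/2)[0]-back(f,c1,z0+h/2)[0]; x+=d[0];y+=d[1]
    return np.array([x,y]),a0,a1/16
grey=lambda hsv,b:((hsv[...,2]>118)&(hsv[...,1]<60))
E
python3 - <<'E'
from fit import *
t=load("top");s=load("side")
for f,n,wins in((t,"top",[(405,165,445,210),(408,225,450,268)]),(s,"side",[(300,115,335,150),(350,120,385,158)])):
    for w,g in zip(wins,[(600,-280),(465,-280)]):
        p,a,b=fitcap(f,w,*g,pred=grey); print(n,p.round(1),a,round(b))
# stand: knobs from segmentation of orange top corners
def sub(f,win):
    hsv=cv2.cvtColor(f["img"],cv2.COLOR_BGR2HSV);m=cv2.inRange(hsv,(3,180,120),(18,255,255)); z=np.zeros_like(m);x0,y0,x1,y1=win;z[y0:y1,x0:x1]=m[y0:y1,x0:x1];return z
def box(p,f):
    x,y,yaw=p; c,s_=np.cos(yaw),np.sin(yaw); L=np.array([[a,b] for a in(-85,85) for b in(-165,165)]); W=L@np.array([[c,s_],[-s_,c]])+[x,y]
    return np.r_[np.c_[W,np.zeros(4)],np.c_[W,np.full(4,50)]]
from scipy.optimize import minimize
for f,n,win in((t,"top",(130,160,295,275)),(s,"side",(240,220,385,398))):
    m=sub(f,win); pts=cv2.findNonZero(m); h=cv2.convexHull(pts); M=np.zeros_like(m); cv2.fillConvexPoly(M,h,1)
    big=cv2.resize(M,None,fx=4,fy=4,interpolation=cv2.INTER_NEAREST)
    cost=lambda p:np.count_nonzero(hullmask(f,box(p,f))!=big)
    best=None
    for yaw in np.radians([-20,-15,-10,-5]):
        c=back(t,(214,221),50)[0]
        r=minimize(cost,[c[0],c[1],yaw],method="Nelder-Mead",options=dict(initial_simplex=[[c[0],c[1],yaw],[c[0]+15,c[1],yaw],[c[0],c[1]+15,yaw],[c[0],c[1],yaw+.1]]))
        if best is None or r.fun<best.fun: best=r
    print(n,"stand",best.x.round(3),best.fun/16,M.sum())
E
```

```text
top [ 605.1 -287.7] 558.0 548
top [ 463.8 -286.8] 595.0 562
side [ 602.1 -297.8] 304.0 448
side [ 463.1 -285.7] 435.0 462
top stand [ 5.35590e+02  2.18648e+02 -2.50000e-01] 203.3125 10150
side stand [ 5.35512e+02  2.18819e+02 -2.47000e-01] 304.75 12883
```

```bash
cat > ov.py <<'E'
from fit import *
ST=np.array([535.6,218.75,-0.2485])
def st2w(L,ST=ST):
    L=np.atleast_2d(np.array(L,float)); c,s=np.cos(ST[2]),np.sin(ST[2]); W=L.copy(); W[:,0]=ST[0]+c*L[:,0]-s*L[:,1]; W[:,1]=ST[1]+s*L[:,0]+c*L[:,1]; return W
def feats(j):
    P=[]
    a=np.linspace(0,2*np.pi,60); P+= [[44*np.cos(v),-80+44*np.sin(v),50] for v in a]
    P+=[[48*np.cos(1.047-k*.349),85+48*np.sin(1.047-k*.349),52] for k in range(7)]
    for v in(-85,85):
        P+=[[v,b,50] for b in np.linspace(-165,165,60)]
    for b in(-165,165): P+=[[v,b,50] for v in np.linspace(-85,85,30)]
    d=np.array([np.cos(1.047-j),np.sin(1.047-j)]); n=np.array([-d[1],d[0]])
    for u in np.linspace(-26,26,20):
        for w in(-7,7): q=d*u+n*w; P.append([q[0],85+q[1],92])
    return st2w(P)
E
python3 - <<'E'
from ov import *
t=load("top");s=load("side")
for j in(0,.349,.698):
  crop(t,140,170,70,70,8,f"t_k{int(j*100)}",proj(t,feats(j)));crop(s,260,290,80,80,7,f"s_k{int(j*100)}",proj(s,feats(j)))
import glob
def row(n): return np.hstack([cv2.resize(cv2.imread(f"pics/{n}_k{k}.png"),(266,266)) for k in(0,34,69)])
cv2.imwrite("pics/kn.png",np.vstack([row("t"),row("s")]))
crop(t,130,140,170,140,4,"t_ov",proj(t,feats(0.349)))
print("grate",st2w([0,-80,50]),"knob",st2w([0,85,83]))
E
```

```text
grate [[515.92397497 141.207405    50.        ]] knob [[556.50577659 301.13900719  83.        ]]
```

View pics/kn.png

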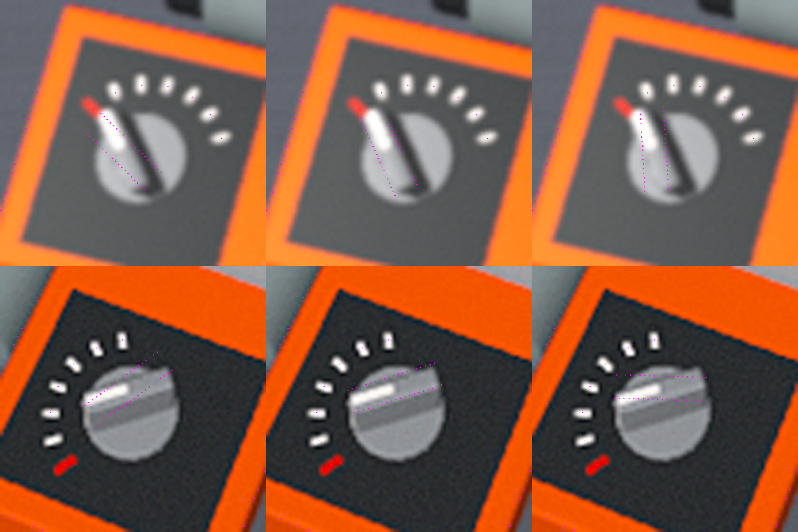

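View pics/t_ov.png

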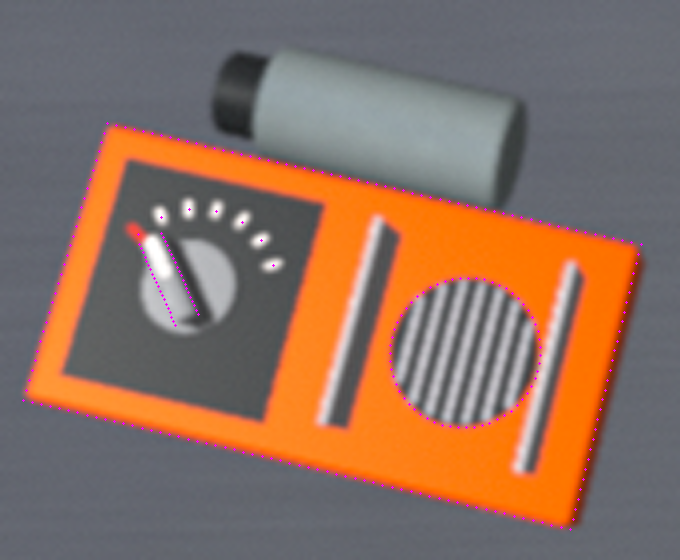

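The stand fit agrees between the two cameras and overlays well. The knob sits one click up (0.349), so it needs 3 more clicks. The caps are at about (605,-288) and (463.5,-286.5).

```bash
python3 - <<'E'
from ov import *
from cell import manip
st=manip.get_state(); st["tool_pos"]=np.array([198.161,539.781,245.305])
world2tool(st,[516,141,245],ST[2])
c,s=np.cos(ST[2]),np.sin(ST[2])
for n,p in dict(B=(463.5,-286.4),A=(604.8,-287.6)).items():
    d=np.array(p)-[515.9,141.2]; print(n,"from grate, tool x,y",(-s*d[0]+c*d[1]).round(1),(c*d[0]+s*d[1]).round(1))
E
```

```text
shift [-435.8 -264.9    0.7] turn [-0.1  0.1 84.1]
shift [-435.8 -264.9    0.7] turn [ -0.1  -0.1 -95.9]
shift [-435.8 -264.9    0.7] turn [ -0.1  -0.1 -95.9]
B from grate, tool x,y -427.4 54.4
A from grate, tool x,y -393.8 191.6
```

>>> drive_tool:
  targets:
    - [[-55,-33,0],[0,0,10.5],1]
    - [[-110,-66,0],[0,0,21],1]
    - [[-165,-100,0],[0,0,31.5],1]
    - [[-220,-133,0],[0,0,42],1]
    - [[-274,-166,0],[0,0,52.5],1]
    - [[-328,-199,0],[0,0,63],1]
    - [[-382,-232,0],[0,0,73.5],1]
    - [[-436,-265,0],[0,0,84.1],1]
    - [[-436,-265,0],[0,0,84.1],1]
    - [[-436,-265,0],[0,0,84.1],1]

```text
time_s: 1.35
tool_pos: [515.9, 140.3, 244.7]
ee_rot: [-0.001, 0.79, 0.614, -0.001]
wrist_force: [-1.3, 1.0, -0.0]
gripper_width: 85.3
```

>>> drive_tool:
  targets:
    - [[-55,7,0],[0,0,0],1]
    - [[-110,14,0],[0,0,0],1]
    - [[-165,21,0],[0,0,0],1]
    - [[-220,28,0],[0,0,0],1]
    - [[-275,35,0],[0,0,0],1]
    - [[-330,42,0],[0,0,0],1]
    - [[-380,49,0],[0,0,0],1]
    - [[-427,54,0],[0,0,0],1]
    - [[-427,54,0],[0,0,0],1]
    - [[-427,54,0],[0,0,0],1]

```text
time_s: 2.6
tool_pos: [463.3, -284.2, 245.0]
ee_rot: [-0.001, 0.789, 0.615, 0.0]
wrist_force: [-0.9, 0.5, -0.5]
gripper_width: 85.2
```

```bash
python3 - <<'E'
from ov import *
from cell import manip
st=manip.get_state(); print(st["tool_pos"],st["dq"].round(3))
world2tool(st,[463.5,-286.4,20],ST[2])
f=snap("top",1); crop(f,330,120,170,150,4,"t1")
E
```

```text
[ 463.27378355 -284.19900328  244.9948761 ] [ 0.015 -0.007  0.008 -0.003 -0.001 -0.001]
shift [ -2.5   1.  225. ] turn [-0.1 -0.1  0.1]
shift [ -2.5   1.  225. ] turn [ 1.000e-01 -1.000e-01 -1.799e+02]
shift [ -2.5   1.  225. ] turn [ 1.000e-01 -1.000e-01 -1.799e+02]
```

View pics/t1.png

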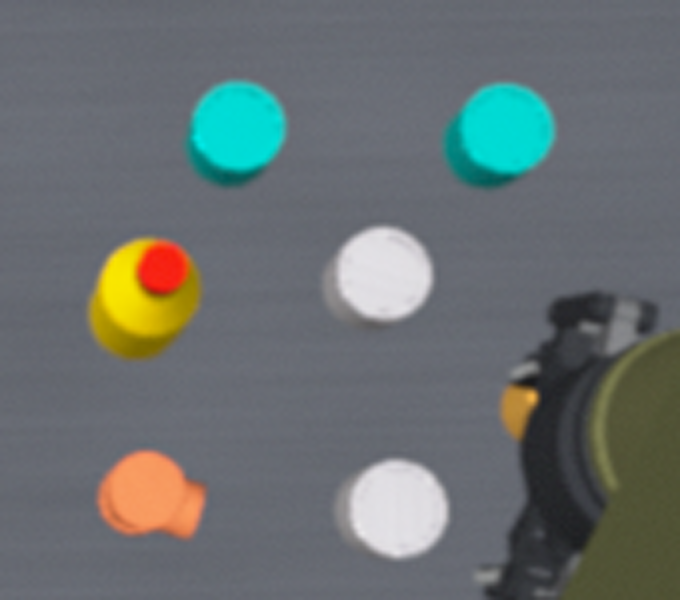

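>>> drive_tool:
  targets:
    - [[-0.5,0.5,45],[0,0,0],1]
    - [[-0.5,0.5,90],[0,0,0],1]
    - [[-0.5,0.5,130],[0,0,0],1]
    - [[-0.5,0.5,160],[0,0,0],1]
    - [[-0.5,0.5,180],[0,0,0],1]
    - [[-0.5,0.5,200],[0,0,0],1]
    - [[-0.5,0.5,215],[0,0,0],1]
    - [[-0.5,0.5,225],[0,0,0],1]
    - [[-0.5,0.5,225],[0,0,0],1]
    - [[-0.5,0.5,225],[0,0,0],1]

```text
time_s: 3.9
tool_pos: [464.1, -287.2, 20.8]
ee_rot: [0.001, 0.789, 0.614, 0.0]
wrist_force: [0.1, 0.3, 0.8]
gripper_width: 85.7
```

>>> drive_tool:
  targets:
    - [[0,0,0],[0,0,0],0]
    - [[0,0,0],[0,0,0],0]
    - [[0,0,0],[0,0,0],0]
    - [[0,0,0],[0,0,0],0]
    - [[0,0,0],[0,0,0],0]
    - [[0,0,0],[0,0,0],0]
    - [[0,0,0],[0,0,0],0]
    - [[0,0,0],[0,0,0],0]

```text
time_s: 4.9
tool_pos: [463.6, -287.2, 21.2]
ee_rot: [0.0, 0.789, 0.614, 0.0]
wrist_force: [-1.8, 0.7, 5.4]
gripper_width: 54.9
```

```bash
python3 - <<'E'
from ov import *
from cell import manip
st=manip.get_state(); print(st["tool_pos"],st["gripper_width"],st["wrist_force"])
s=snap("side",2); crop(s,260,80,140,120,5,"s2")
E
```

```text
[ 463.59147249 -287.17958765   21.24144401] 54.943384041956094 [-1.79606297  0.67265968  5.36522836]
```

View pics/s2.png

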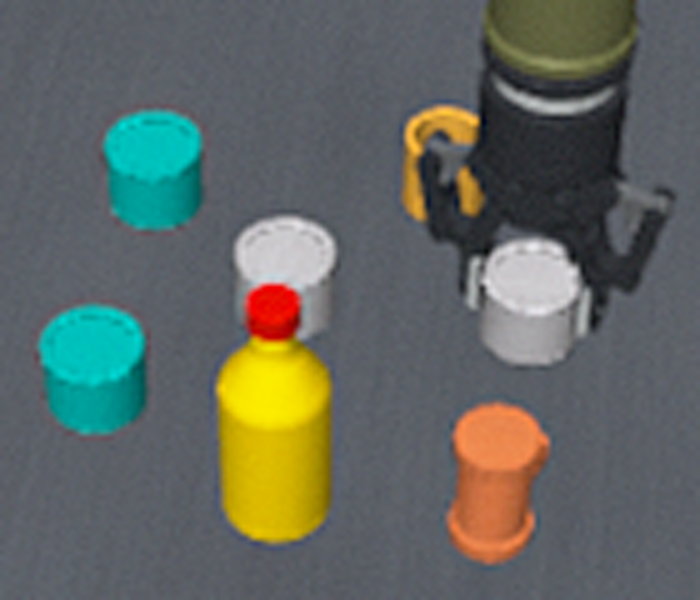

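>>> drive_tool:
  targets:
    - [[0,0,-15],[0,0,0],0]
    - [[0,0,-50],[0,0,0],0]
    - [[0,0,-95],[0,0,0],0]
    - [[0,0,-140],[0,0,0],0]
    - [[0,0,-185],[0,0,0],0]
    - [[0,0,-215],[0,0,0],0]
    - [[0,0,-225],[0,0,0],0]
    - [[0,0,-225],[0,0,0],0]

```text
time_s: 5.95
tool_pos: [463.5, -286.9, 245.6]
ee_rot: [0.0, 0.789, 0.614, 0.0]
wrist_force: [0.6, 0.5, -1.6]
gripper_width: 55.0
```

>>> drive_tool:
  targets:
    - [[30,-4,0],[0,0,0],0]
    - [[80,-10,0],[0,0,0],0]
    - [[135,-17,0],[0,0,0],0]
    - [[190,-24,0],[0,0,0],0]
    - [[245,-31,0],[0,0,0],0]
    - [[300,-38,0],[0,0,0],0]
    - [[350,-45,0],[0,0,0],0]
    - [[395,-50,0],[0,0,0],0]
    - [[420,-53,0],[0,0,0],0]
    - [[427.5,-54.5,0],[0,0,0],0]

```text
time_s: 7.2
tool_pos: [515.0, 142.0, 243.2]
ee_rot: [-0.001, 0.789, 0.615, -0.002]
wrist_force: [-1.1, -1.1, -3.1]
gripper_width: 55.0
```

>>> drive_tool:
  targets:
    - [[0,0,30],[0,0,0],0]
    - [[0,0,65],[0,0,0],0]
    - [[0,0,95],[0,0,0],0]
    - [[0,0,115],[0,0,0],0]
    - [[0,0,115],[0,0,0],0]
    - [[0,0,115],[0,0,0],0]

```text
time_s: 7.95
tool_pos: [516.4, 140.2, 130.5]
ee_rot: [0.0, 0.79, 0.614, -0.0]
wrist_force: [0.9, 0.1, -1.8]
gripper_width: 54.8
```

```bash
python3 - <<'E'
from ov import *
from cell import manip
st=manip.get_state(); print(st["tool_pos"],st["gripper_width"],st["wrist_force"],st["time_s"])
world2tool(st,[515.9,141.2,70.5],ST[2])
s=snap("side",3); P=np.r_[feats(.349),cyl(st["tool_pos"][0],st["tool_pos"][1],28,st["tool_pos"][2]-21,st["tool_pos"][2]+22)];crop(s,250,180,150,200,4,"s3",proj(s,P))
t=snap("top",3); crop(t,130,140,190,140,4,"t3",proj(t,P))
E
```

```text
[516.36941405 140.16819733 130.50878993] 54.81973158099929 [ 0.85621354  0.0753016  -1.82752308] 7.95
shift [ 0.9 -0.7 60. ] turn [ 0.   0.  -0.1]
shift [ 0.9 -0.7 60. ] turn [  0.   -0.  179.9]
shift [ 0.9 -0.7 60. ] turn [  0.   -0.  179.9]
```

View pics/s3.png

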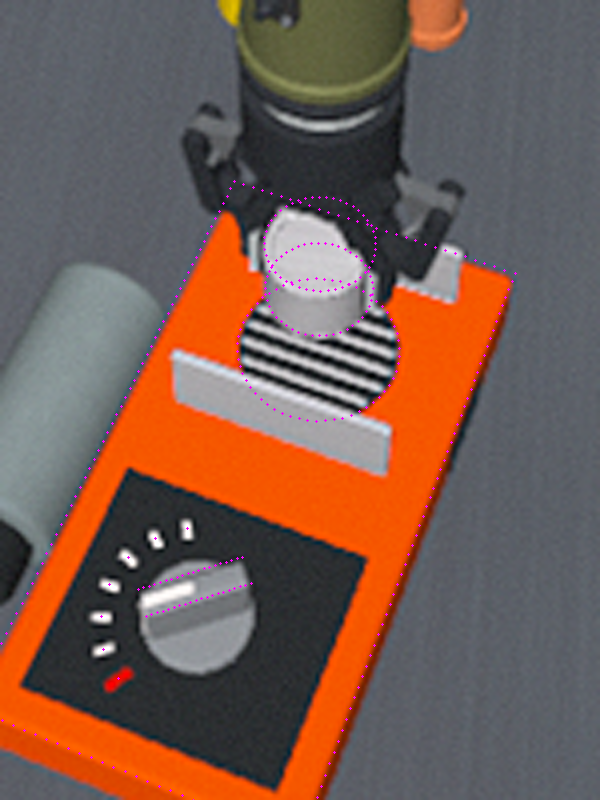

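View pics/t3.png

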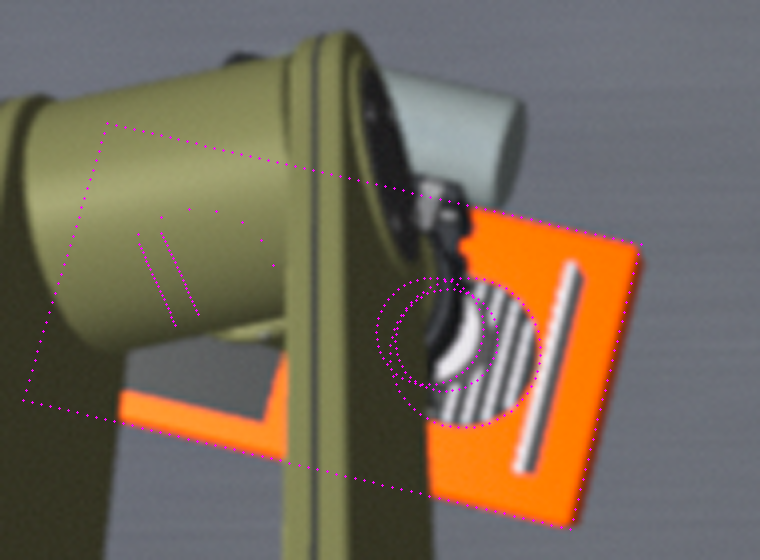

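>>> drive_tool:
  targets:
    - [[0.7,-0.5,15],[0,0,0],0]
    - [[0.7,-0.5,30],[0,0,0],0]
    - [[0.7,-0.5,42],[0,0,0],0]
    - [[0.7,-0.5,50],[0,0,0],0]
    - [[0.7,-0.5,55],[0,0,0],0]
    - [[0.7,-0.5,58],[0,0,0],0]
    - [[0.7,-0.5,59.5],[0,0,0],0]
    - [[0.7,-0.5,59.5],[0,0,0],0]
    - [[0.7,-0.5,59.5],[0,0,0],0]

```text
time_s: 9.18
tool_pos: [516.0, 141.6, 71.3]
ee_rot: [0.0, 0.789, 0.614, 0.0]
wrist_force: [-1.3, 0.1, 2.4]
gripper_width: 54.9
```

>>> drive_tool:
  targets:
    - [[0,0,0.5],[0,0,0],0]
    - [[0,0,0.5],[0,0,0],1]
    - [[0,0,0.5],[0,0,0],1]
    - [[0,0,0.5],[0,0,0],1]
    - [[0,0,0.5],[0,0,0],1]
    - [[0,0,0.5],[0,0,0],1]
    - [[0,0,-15],[0,0,0],1]
    - [[0,0,-50],[0,0,0],1]
    - [[0,0,-100],[0,0,0],1]
    - [[0,0,-150],[0,0,0],1]

```text
time_s: 10.42
tool_pos: [515.6, 141.5, 223.2]
ee_rot: [0.0, 0.789, 0.614, 0.0]
wrist_force: [0.7, 0.3, -0.6]
gripper_width: 85.2
```

```bash
python3 - <<'E'
from ov import *
from cell import manip
st=manip.get_state(); print(st["tool_pos"],st["gripper_width"],st["wrist_force"],st["time_s"])
s=snap("side",4);P=np.r_[feats(.349),cyl(515.9,141.2,28,50,93)];crop(s,250,180,150,200,4,"s4",proj(s,P))
E
```

```text
[515.60512094 141.5367963  223.22725263] 85.16406959799087 [ 0.66997336  0.28750139 -0.56167292] 10.425
```

View pics/s4.png

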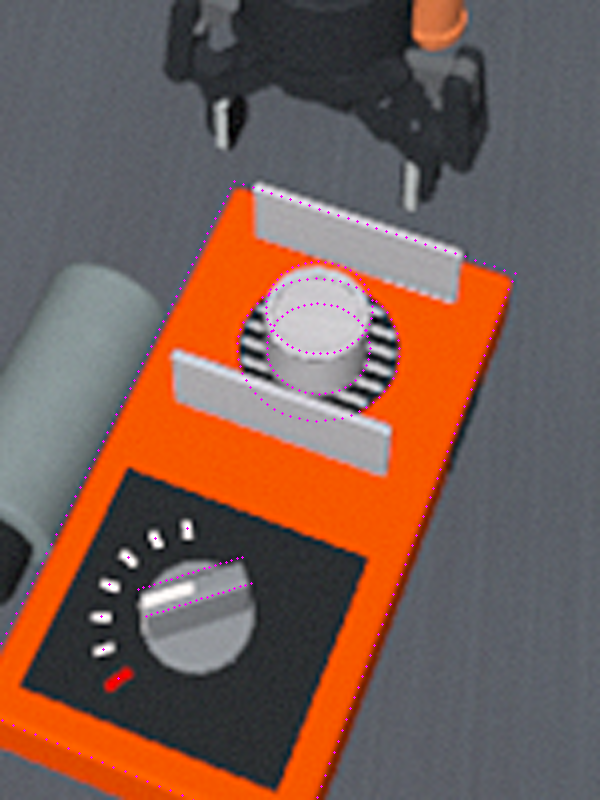

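>>> drive_tool:
  targets:
    - [[-40,19,-12],[0,0,0],1]
    - [[-90,44,-24],[0,0,0],1]
    - [[-145,70,-25],[0,0,0],1]
    - [[-200,97,-25],[0,0,0],1]
    - [[-255,124,-25],[0,0,0],1]
    - [[-305,148,-25],[0,0,0],1]
    - [[-350,170,-25],[0,0,0],1]
    - [[-380,185,-25],[0,0,0],1]
    - [[-394,191.5,-25],[0,0,0],1]
    - [[-394,191.5,-25],[0,0,0],1]

```text
time_s: 11.72
tool_pos: [604.2, -287.8, 246.0]
ee_rot: [-0.0, 0.79, 0.613, 0.0]
wrist_force: [-0.1, 0.2, -0.1]
gripper_width: 85.1
```

>>> drive_tool:
  targets:
    - [[0,0,45],[0,0,0],1]
    - [[0,0,90],[0,0,0],1]
    - [[0,0,130],[0,0,0],1]
    - [[0,0,150],[0,0,0],1]
    - [[0,0,150],[0,0,0],1]
    - [[0,0,150],[0,0,0],1]

```text
time_s: 12.48
tool_pos: [605.2, -286.7, 97.2]
ee_rot: [0.001, 0.789, 0.614, 0.0]
wrist_force: [-0.2, -0.3, 0.9]
gripper_width: 85.5
```

```bash
python3 - <<'E'
from ov import *
from cell import manip
st=manip.get_state(); print(st["tool_pos"],st["gripper_width"],st["wrist_force"],st["time_s"])
world2tool(st,[604.9,-287.7,20.5],ST[2])
E
```

```text
[ 605.198623   -286.67732706   97.18516264] 85.52209463890901 [-0.21510743 -0.30967484  0.93914207] 12.475
shift [-1.  -0.2 76.7] turn [0.1 0.  0. ]
shift [-1.  -0.2 76.7] turn [-0.0e+00  1.0e-01 -1.8e+02]
shift [-1.  -0.2 76.7] turn [-0.0e+00  1.0e-01 -1.8e+02]
```

>>> drive_tool:
  targets:
    - [[-0.4,0,25],[0,0,0],1]
    - [[-0.4,0,45],[0,0,0],1]
    - [[-0.4,0,60],[0,0,0],1]
    - [[-0.4,0,70],[0,0,0],1]
    - [[-0.4,0,76],[0,0,0],1]
    - [[-0.4,0,76],[0,0,0],1]
    - [[-0.4,0,76],[0,0,0],1]

```text
time_s: 13.35
tool_pos: [604.7, -288.1, 20.3]
ee_rot: [0.0, 0.789, 0.614, 0.0]
wrist_force: [0.2, -1.0, -0.4]
gripper_width: 85.1
```

>>> drive_tool:
  targets:
    - [[0,0,0],[0,0,0],0]
    - [[0,0,0],[0,0,0],0]
    - [[0,0,0],[0,0,0],0]
    - [[0,0,0],[0,0,0],0]
    - [[0,0,0],[0,0,0],0]
    - [[0,0,0],[0,0,0],0]
    - [[0,0,0],[0,0,0],0]
    - [[0,0,0],[0,0,0],0]

```text
time_s: 14.35
tool_pos: [604.2, -287.9, 20.6]
ee_rot: [0.0, 0.789, 0.614, -0.0]
wrist_force: [-2.0, 0.5, 5.3]
gripper_width: 54.7
```

>>> drive_tool:
  targets:
    - [[0,0,-15],[0,0,0],0]
    - [[0,0,-50],[0,0,0],0]
    - [[0,0,-95],[0,0,0],0]
    - [[0,0,-140],[0,0,0],0]
    - [[0,0,-185],[0,0,0],0]
    - [[0,0,-215],[0,0,0],0]
    - [[0,0,-225],[0,0,0],0]
    - [[0,0,-225],[0,0,0],0]

```text
time_s: 15.35
tool_pos: [604.2, -287.8, 244.9]
ee_rot: [0.0, 0.789, 0.614, 0.0]
wrist_force: [0.3, -0.9, -3.1]
gripper_width: 54.4
```

```bash
python3 - <<'E'
from ov import *
from cell import manip
st=manip.get_state(); print(st["tool_pos"],st["gripper_width"],st["wrist_force"],st["time_s"])
world2tool(st,[515.9,141.2,245],ST[2])
E
```

```text
[ 604.2149399  -287.7687252   244.89248644] 54.35133297816212 [ 0.33360907 -0.85884289 -3.06289691] 15.35
shift [ 3.940e+02 -1.912e+02 -2.000e-01] turn [ 0.  0. -0.]
shift [ 3.940e+02 -1.912e+02 -2.000e-01] turn [  0.  -0. 180.]
shift [ 3.940e+02 -1.912e+02 -2.000e-01] turn [  0.  -0. 180.]
```

>>> drive_tool:
  targets:
    - [[30,-14.5,0],[0,0,0],0]
    - [[80,-39,0],[0,0,0],0]
    - [[135,-65.5,0],[0,0,0],0]
    - [[190,-92,0],[0,0,0],0]
    - [[245,-119,0],[0,0,0],0]
    - [[295,-143,0],[0,0,0],0]
    - [[340,-165,0],[0,0,0],0]
    - [[375,-182,0],[0,0,0],0]
    - [[394,-191.3,0],[0,0,0],0]
    - [[394,-191.3,0],[0,0,0],0]

```text
time_s: 16.6
tool_pos: [514.3, 142.3, 242.8]
ee_rot: [-0.001, 0.789, 0.615, -0.002]
wrist_force: [-0.5, -0.4, -4.1]
gripper_width: 54.4
```

>>> drive_tool:
  targets:
    - [[0,0,30],[0,0,0],0]
    - [[0,0,60],[0,0,0],0]
    - [[0,0,85],[0,0,0],0]
    - [[0,0,105],[0,0,0],0]
    - [[0,0,105],[0,0,0],0]
    - [[0,0,105],[0,0,0],0]

```text
time_s: 17.35
tool_pos: [516.3, 140.5, 139.8]
ee_rot: [0.0, 0.79, 0.614, -0.0]
wrist_force: [0.5, 0.2, -2.6]
gripper_width: 54.3
```

```bash
python3 - <<'E'
from ov import *
from cell import manip
st=manip.get_state(); p=st["tool_pos"]; print(p,st["gripper_width"],st["wrist_force"],st["time_s"])
world2tool(st,[515.9,141.2,113],ST[2])
s=snap("side",5);P=np.r_[cyl(515.9,141.2,28,50,93),cyl(p[0],p[1],28,p[2]-20.5,p[2]+22.5)];crop(s,290,190,80,100,6,"s5",proj(s,P)); crop(s,290,190,80,100,6,"s5b")
a=cv2.imread("pics/s5.png");b=cv2.imread("pics/s5b.png");cv2.imwrite("pics/s5c.png",cv2.resize(np.hstack([a,b]),(800,500)))
E
```

```text
[516.27882207 140.51475531 139.84681453] 54.30810468989156 [ 0.45909604  0.24966553 -2.59884395] 17.35
shift [ 0.6 -0.5 26.8] turn [-0.   0.  -0.1]
shift [ 0.6 -0.5 26.8] turn [  0.    0.  179.9]
shift [ 0.6 -0.5 26.8] turn [  0.    0.  179.9]
```

View pics/s5c.png

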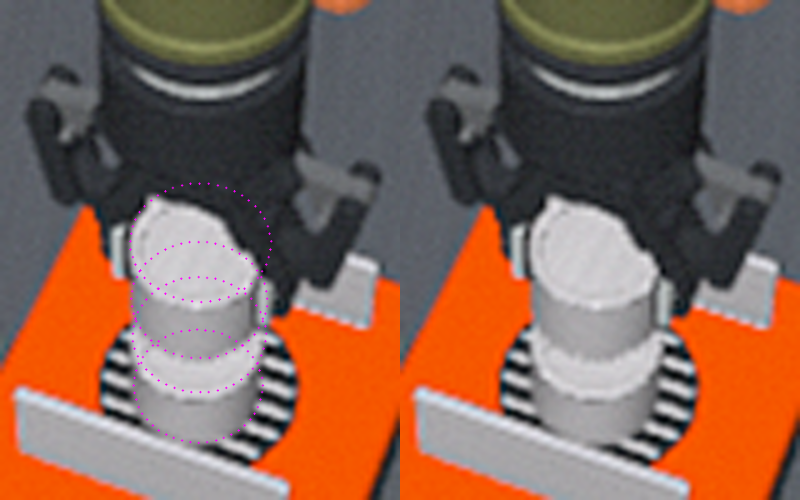

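>>> drive_tool:
  targets:
    - [[0.6,-0.4,8],[0,0,0],0]
    - [[0.6,-0.4,16],[0,0,0],0]
    - [[0.6,-0.4,21],[0,0,0],0]
    - [[0.6,-0.4,23.5],[0,0,0],0]
    - [[0.6,-0.4,25],[0,0,0],0]
    - [[0.6,-0.4,25.5],[0,0,0],0]
    - [[0.6,-0.4,25.5],[0,0,0],0]
    - [[0.6,-0.4,25.5],[0,0,0],0]

```text
time_s: 18.4
tool_pos: [515.8, 141.8, 114.5]
ee_rot: [0.0, 0.789, 0.614, 0.0]
wrist_force: [-0.5, -0.8, -2.8]
gripper_width: 54.6
```

```bash
python3 - <<'E'
from ov import *
from cell import manip
st=manip.get_state(); p=st["tool_pos"]; print(p,st["gripper_width"],st["wrist_force"],st["time_s"])
s=snap("side",6); crop(s,290,190,80,100,6,"s6b")
E
```

```text
[515.8167006  141.83984879 114.46257763] 54.585115725642254 [-0.48051893 -0.81363038 -2.82391049] 18.4
```

View pics/s6b.png

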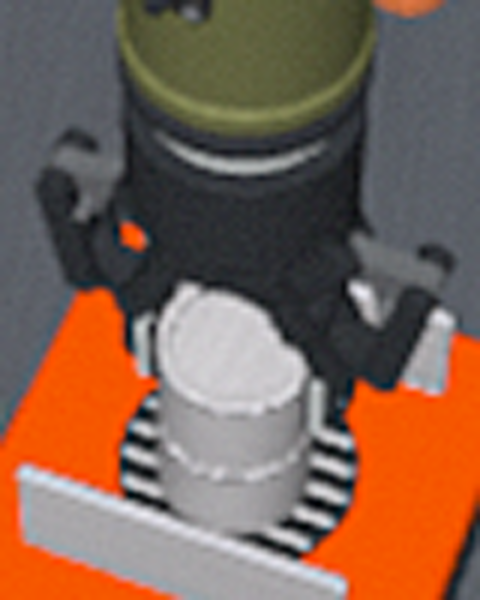

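The upper cap lines up with the lower one: their edges are near columns 160 and 306 in the crop. I'll lower it the last millimetre and release.

>>> drive_tool:
  targets:
    - [[0,0,0.7],[0,0,0],0]
    - [[0,0,1.2],[0,0,0],0]
    - [[0,0,1.2],[0,0,0],0]

```text
time_s: 18.82
tool_pos: [515.8, 141.8, 113.6]
ee_rot: [0.0, 0.789, 0.614, 0.0]
wrist_force: [-1.8, -1.4, 2.4]
gripper_width: 54.5
```

Contact: wrist force went from -2.8 to +2.4 N. Releasing.

>>> drive_tool:
  targets:
    - [[0,0,0],[0,0,0],1]
    - [[0,0,0],[0,0,0],1]
    - [[0,0,0],[0,0,0],1]
    - [[0,0,0],[0,0,0],1]
    - [[0,0,0],[0,0,0],1]
    - [[0,0,-15],[0,0,0],1]
    - [[0,0,-45],[0,0,0],1]
    - [[0,0,-85],[0,0,0],1]
    - [[0,0,-115],[0,0,0],1]
    - [[0,0,-130],[0,0,0],1]

```text
time_s: 20.08
tool_pos: [516.7, 142.0, 246.0]
ee_rot: [0.001, 0.789, 0.614, 0.002]
wrist_force: [-0.6, -0.5, 0.3]
gripper_width: 85.3
```

```bash
python3 - <<'E'
from ov import *
from cell import manip
st=manip.get_state(); p=st["tool_pos"]; print(p,st["gripper_width"],st["wrist_force"],st["time_s"])
s=snap("side",7);P=np.r_[cyl(515.9,141.2,28,50,93),cyl(515.9,141.2,28,93,136)];crop(s,290,190,80,100,6,"s7",proj(s,P)); crop(s,290,190,80,100,6,"s7b")
a=cv2.imread("pics/s7.png");b=cv2.imread("pics/s7b.png");cv2.imwrite("pics/s7c.png",cv2.resize(np.hstack([a,b]),(800,500)))
# knob: bar dir 0.4495 at j=.349; jaw y perpendicular
j=.349; bar=ST[2]+1.047-j
k=st2w([0,85,88])[0]
world2tool(st,[k[0],k[1],245],bar+np.pi/2)
E
```

```text
[516.66779681 142.03326496 245.99387695] 85.27182387648188 [-0.55972024 -0.50130801  0.26349688] 20.075
shift [164.   -0.6   1.3] turn [   0.2    0.2 -130. ]
shift [164.   -0.6   1.3] turn [ 0.2 -0.2 50. ]
shift [164.   -0.6   1.3] turn [ 0.2 -0.2 50. ]
```

View pics/s7c.png

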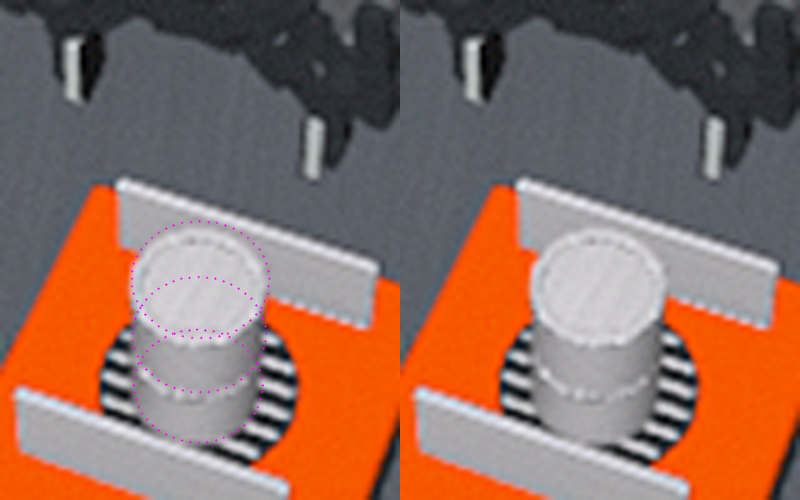

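The stack is square and centred. Next I go to the knob with a turn of -130°, so that +60° more stays well inside the last joint's range.

>>> drive_tool:
  targets:
    - [[15,0,0],[0,0,-10.5],1]
    - [[35,0,0],[0,0,-21],1]
    - [[55,0,0],[0,0,-31.5],1]
    - [[75,0,0],[0,0,-42],1]
    - [[95,0,0],[0,0,-52.5],1]
    - [[115,0,0],[0,0,-63],1]
    - [[130,0,0],[0,0,-73.5],1]
    - [[145,0,0],[0,0,-84],1]
    - [[155,0,0],[0,0,-94.5],1]
    - [[164.3,0,0],[0,0,-105],1]

```text
time_s: 21.38
tool_pos: [555.6, 301.2, 241.7]
ee_rot: [-0.001, -0.01, 1.0, -0.001]
wrist_force: [0.4, -0.3, -0.1]
gripper_width: 85.9
```

>>> drive_tool:
  targets:
    - [[0,0,0],[0,0,-10],1]
    - [[0,0,0],[0,0,-20],1]
    - [[0,0,30],[0,0,-25],1]
    - [[0,0,65],[0,0,-25],1]
    - [[0,0,95],[0,0,-25],1]
    - [[0,0,110],[0,0,-25],1]
    - [[0,0,110],[0,0,-25],1]
    - [[0,0,110],[0,0,-25],1]

```text
time_s: 22.38
tool_pos: [556.9, 301.4, 134.0]
ee_rot: [0.001, -0.223, 0.975, 0.0]
wrist_force: [0.6, 0.6, -0.2]
gripper_width: 85.4
```

```bash
python3 - <<'E'
from ov import *
from cell import manip
st=manip.get_state(); p=st["tool_pos"]; print(p,st["q"].round(3),st["wrist_force"],st["time_s"])
bar=ST[2]+1.047-.349
k=st2w([0,85,82])[0]; print(k)
world2tool(st,k,bar+np.pi/2)
s=snap("side",8);crop(s,230,220,160,175,4,"s8",proj(s,feats(.349)))
E
```

```text
[556.94893469 301.41134711 134.04848435] [ 0.429  0.481  1.523 -0.     1.135 -1.591] [ 0.62367933  0.59037518 -0.21481421] 22.375
[556.50577659 301.13900719  82.        ]
shift [ 0.6 -0.1 52. ] turn [-0.   0.1 -0. ]
shift [ 0.6 -0.1 52. ] turn [  0.2   0.  180. ]
shift [ 0.6 -0.1 52. ] turn [  0.2   0.  180. ]
```

View pics/s8.png

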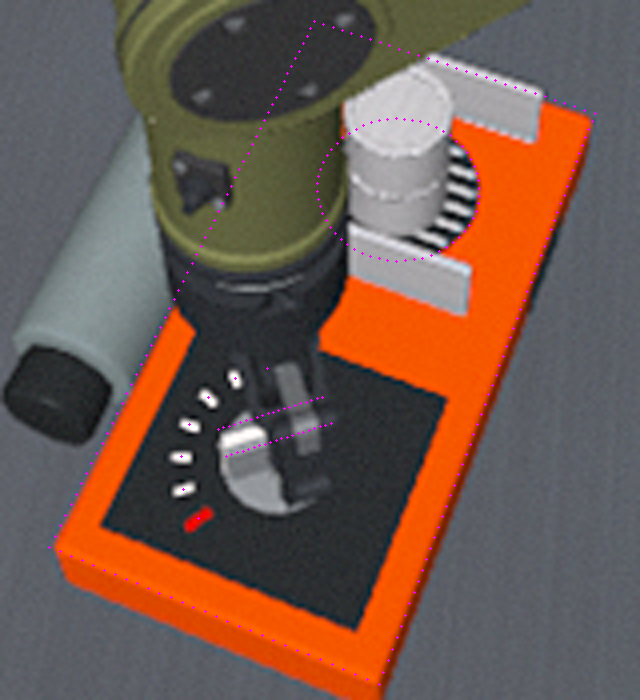

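>>> drive_tool:
  targets:
    - [[0.3,0,20],[0,0,0],1]
    - [[0.3,0,35],[0,0,0],1]
    - [[0.3,0,45],[0,0,0],1]
    - [[0.3,0,50],[0,0,0],1]
    - [[0.3,0,52],[0,0,0],1]
    - [[0.3,0,52],[0,0,0],1]
    - [[0.3,0,52],[0,0,0],1]

```text
time_s: 23.3
tool_pos: [556.2, 301.1, 81.5]
ee_rot: [0.0, -0.223, 0.975, 0.0]
wrist_force: [-0.4, 0.4, 0.9]
gripper_width: 85.5
```

>>> drive_tool:
  targets:
    - [[0,0,0],[0,0,0],0]
    - [[0,0,0],[0,0,0],0]
    - [[0,0,0],[0,0,0],0]
    - [[0,0,0],[0,0,0],0]
    - [[0,0,0],[0,0,0],0]
    - [[0,0,0],[0,0,0],0]
    - [[0,0,0],[0,0,0],0]
    - [[0,0,0],[0,0,0],0]
    - [[0,0,0],[0,0,0],0]
    - [[0,0,0],[0,0,0],0]

```text
time_s: 24.55
tool_pos: [555.7, 301.3, 81.3]
ee_rot: [-0.0, -0.223, 0.975, 0.0]
wrist_force: [-3.5, 4.2, 6.0]
gripper_width: 12.9
```

```bash
python3 - <<'E'
from ov import *
from cell import manip
st=manip.get_state(); p=st["tool_pos"]; print(p,st["gripper_width"],st["wrist_force"],st["ft_torque"],st["time_s"])
world2tool(st,st2w([0,85,82])[0],ST[2]+1.047-.349+np.pi/2)
E
```

```text
[555.67631526 301.31207009  81.33552005] 12.92275877555664 [-3.47988807  4.23892197  6.01188826] [ 0.62599814  0.53848374 -0.0306499 ] 24.55
shift [-0.7 -0.5 -0.7] turn [ 0.  0. -0.]
shift [-0.7 -0.5 -0.7] turn [ 0.0e+00 -1.0e-01  1.8e+02]
shift [-0.7 -0.5 -0.7] turn [ 0.0e+00 -1.0e-01  1.8e+02]
```

>>> drive_tool:
  targets:
    - [[0,0,0],[0,0,4],0]
    - [[0,0,0],[0,0,8],0]
    - [[0,0,0],[0,0,12],0]
    - [[0,0,0],[0,0,16],0]
    - [[0,0,0],[0,0,20],0]
    - [[0,0,0],[0,0,20],0]

```text
time_s: 25.3
tool_pos: [555.6, 301.6, 81.3]
ee_rot: [-0.0, -0.05, 0.999, 0.001]
wrist_force: [-3.9, 5.2, 5.3]
gripper_width: 12.9
```

>>> drive_tool:
  targets:
    - [[0,0,0],[0,0,4],0]
    - [[0,0,0],[0,0,8],0]
    - [[0,0,0],[0,0,12],0]
    - [[0,0,0],[0,0,16],0]
    - [[0,0,0],[0,0,20],0]
    - [[0,0,0],[0,0,20],0]

```text
time_s: 26.05
tool_pos: [555.6, 301.9, 81.3]
ee_rot: [-0.0, 0.124, 0.992, 0.001]
wrist_force: [-2.8, 4.9, 4.5]
gripper_width: 13.0
```

```bash
python3 - <<'E'
from ov import *
from cell import manip
st=manip.get_state(); p=st["tool_pos"]; print(p,st["q"][5],st["gripper_width"],st["wrist_force"],st["ft_torque"],st["time_s"])
world2tool(st,st2w([0,85,82])[0],ST[2]+1.047-1.396+np.pi/2)
s=snap("side",9);crop(s,230,220,160,175,4,"s9",proj(s,feats(1.047)))
E
```

```text
[555.5951448  301.87783267  81.34555221] -0.8920865800888187 12.96587328802414 [-2.80301362  4.85288727  4.48787986] [0.84849741 0.67124124 0.02768011] 26.05
shift [-1.1 -0.5 -0.7] turn [ 0.1 -0.1 19.9]
shift [-1.1 -0.5 -0.7] turn [ 1.000e-01  1.000e-01 -1.601e+02]
shift [-1.1 -0.5 -0.7] turn [ 1.000e-01  1.000e-01 -1.601e+02]
```

View pics/s9.png

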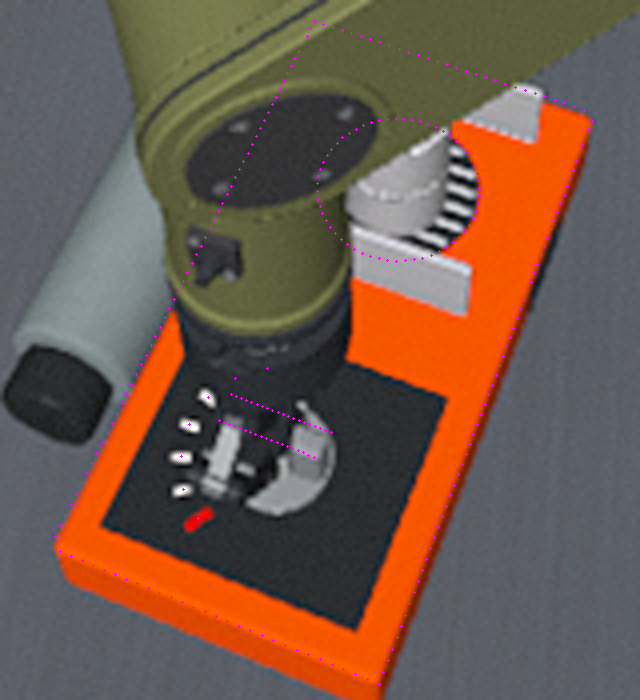

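>>> drive_tool:
  targets:
    - [[0,0,0],[0,0,4],0]
    - [[0,0,0],[0,0,8],0]
    - [[0,0,0],[0,0,12],0]
    - [[0,0,0],[0,0,15.5],0]
    - [[0,0,0],[0,0,17.5],0]
    - [[0,0,0],[0,0,18.5],0]
    - [[0,0,0],[0,0,18.5],0]
    - [[0,0,0],[0,0,18.5],0]

```text
time_s: 27.1
tool_pos: [555.7, 302.1, 81.4]
ee_rot: [-0.0, 0.282, 0.959, 0.001]
wrist_force: [-3.6, 6.1, 5.1]
gripper_width: 13.1
```

```bash
python3 - <<'E'
from ov import *
from cell import manip
st=manip.get_state(); p=st["tool_pos"]; print(p,st["q"][5],st["gripper_width"],st["wrist_force"],st["ft_torque"],st["time_s"])
world2tool(st,st2w([0,85,82])[0],ST[2]+1.047-1.396+np.pi/2)
E
```

```text
[555.72699641 302.14237526  81.36424561] -0.5695654787894993 13.077763077688278 [-3.56865583  6.06905975  5.13545461] [ 0.96520087  0.68167206 -0.05708693] 27.1
shift [-1.2 -0.4 -0.6] turn [ 0.1 -0.1  1.4]
shift [-1.2 -0.4 -0.6] turn [ 1.000e-01  2.000e-01 -1.786e+02]
shift [-1.2 -0.4 -0.6] turn [ 1.000e-01  2.000e-01 -1.786e+02]
```

>>> drive_tool:
  targets:
    - [[0,0,0],[0,0,0],1]
    - [[0,0,0],[0,0,0],1]
    - [[0,0,0],[0,0,0],1]
    - [[0,0,0],[0,0,0],1]
    - [[0,0,0],[0,0,0],1]
    - [[0,0,0],[0,0,0],1]
    - [[0,0,-25],[0,0,0],1]
    - [[0,0,-65],[0,0,0],1]
    - [[0,0,-110],[0,0,0],1]
    - [[0,0,-150],[0,0,0],1]

```text
time_s: 28.35
tool_pos: [555.9, 300.9, 232.8]
ee_rot: [0.0, 0.282, 0.959, 0.0]
wrist_force: [0.3, 0.5, 0.3]
gripper_width: 85.2
```

```bash
python3 - <<'E'
from ov import *
from cell import manip
st=manip.get_state(); print(st["tool_pos"],st["gripper_width"],st["time_s"])
world2tool(st,[198,540,245],np.radians(69.8))
E
```

```text
[555.93327426 300.92970463 232.78650129] 85.24433136458086 28.35
shift [430.4   7.4 -12.4] turn [  0.    0.  -12.6]
shift [430.4   7.4 -12.4] turn [  0.   -0.  167.4]
shift [430.4   7.4 -12.4] turn [  0.   -0.  167.4]
```

Moving clear to the start area so both cameras can see the result.

>>> drive_tool:
  targets:
    - [[30,1,-5],[0,0,-3],1]
    - [[80,2,-10],[0,0,-6],1]
    - [[135,3,-12],[0,0,-9],1]
    - [[190,4,-12],[0,0,-12],1]
    - [[245,5,-12],[0,0,-12],1]
    - [[300,6,-12],[0,0,-12],1]
    - [[350,7,-12],[0,0,-12],1]
    - [[400,7,-12],[0,0,-12],1]
    - [[430,7,-12],[0,0,-12],1]
    - [[430,7,-12],[0,0,-12],1]

```text
time_s: 29.6
tool_pos: [196.1, 540.4, 243.1]
ee_rot: [-0.0, 0.178, 0.984, 0.0]
wrist_force: [0.2, 0.3, -0.4]
gripper_width: 85.2
```

```bash
python3 - <<'E'
from ov import *
s=snap("side",10);t=snap("top",10)
P=np.r_[feats(1.396),cyl(515.9,141.2,28,50,93),cyl(515.9,141.2,28,93,136)]
crop(s,230,220,160,175,3,"a");crop(s,230,220,160,175,3,"b",proj(s,P));crop(t,130,140,170,140,3,"c");crop(t,130,140,170,140,3,"d",proj(t,P))
I=lambda n,w,h:cv2.resize(cv2.imread(f"pics/{n}.png"),(w,h),interpolation=cv2.INTER_AREA)
cv2.imwrite("pics/fin_s.png",cv2.resize(np.hstack([cv2.imread("pics/a.png"),cv2.imread("pics/b.png")]),(800,437)))
crop(t,130,140,170,140,4,"fin_t",proj(t,P))
# bystanders displacement
for n,f in(("side",s),("top",t)):
    d=cv2.absdiff(f["img"],load(n,0)["img"]).max(2)
    x=(255,70,415,205) if n=="side" else(340,125,500,265)
    m=(d>40).astype(np.uint8); N,l,S,C=cv2.connectedComponentsWithStats(m[x[1]:x[3],x[0]:x[2]])
    print(n,[(C[i]+x[:2]).round().tolist()+[int(S[i,4])] for i in range(1,N) if S[i,4]>5])
E
```

```text
side [[317.0, 132.0, 287], [366.0, 139.0, 410]]
top [[425.0, 188.0, 465], [429.0, 247.0, 507]]
```

View pics/fin_s.png

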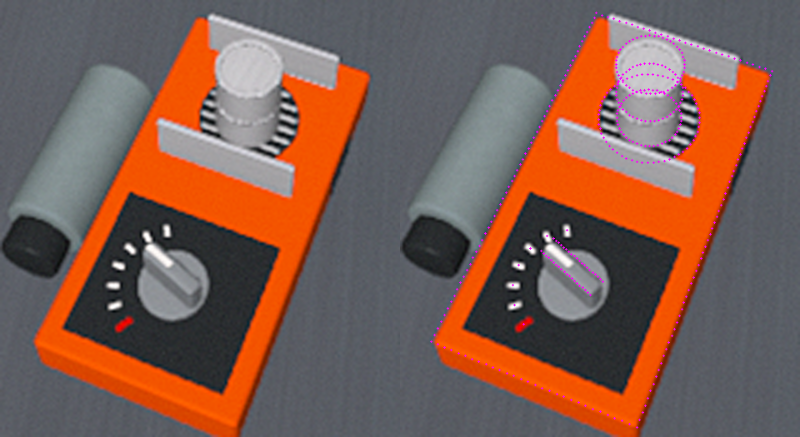

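View pics/fin_t.png

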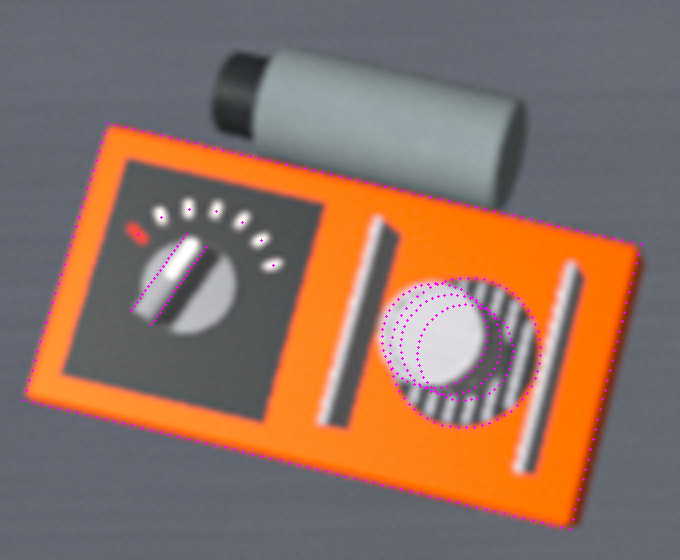

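View pics/top10.png

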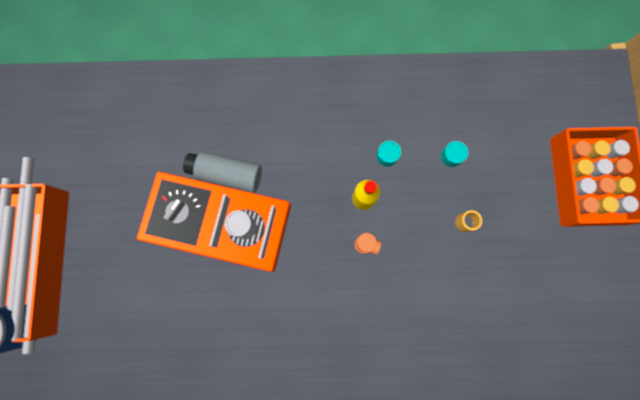

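The knob overlay for 1.396 matches in both views. The stack matches its prediction, and only the two steel caps changed in the parts area. Handing in.

```bash
python3 -c "
from cell import manip
print(manip.sign_off())"
```

```text
the job is handed in; nothing more can be done
None
```

I stacked the two grey steel caps mouth-down, rim on rim, in the middle of the grate. I then turned the heat knob clockwise from one click up to four clicks up, let go, and handed the job in at about 30 s of the 67 s allowed.

**Knob:** in both final pictures the grip bar matches the drawn 1.396 rad position. The arm stopped about 1.4° short of that setting before letting go, so it was not pushed past it.

**Stack:** in the top view it matches the predicted position. In the side view after release, the top rim showed about 1.4 pixels lower than predicted. I took that as calibration error and did not check it further; in that same picture the caps sit square on each other.

**Other objects:** comparing pictures from before and after, only the two steel caps moved in the parts area. The bottle, coupling, tee and turquoise caps stayed where they were.

**Forces:** the wrist force stayed below about 10 N in every reading I took, and the gripper ended open and clear of everything.

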